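# Roll the parts tote to the stop and clip it into the sloping stand

## Task

Roll the blue parts tote along the roller track until it presses gently but firmly against the sprung red end stop, then lift it off. Put it in the sloping stand: tuck one of its short edges under the yellow lip at the low end while the other end is still raised, then lower that end until the tote lies flush on the bed behind the lip, and let go. Do not ram the stop or the stand, and leave the tin, tape and pliers alone.

Things in the scene. Friction and masses are not known exactly. Their poses are not given: they have to be found in the camera images.
- tote: blue steel parts tote, 0.35 to 0.7 kg, on the rollers at the end away from the stop. Origin mid underside; x along it, y across, z up. Both ends are alike: it may go in either way round. Base slab 160 x 96 x 6 mm (x, y, z); on it an open box 116 x 70 mm with walls up to z = 36 mm (fixed bushings inside), so the slab sticks out 22 mm at the ends, 13 mm at the sides
- tote_handle (a point): middle of the tote's black handle bar, 69 mm straight above the tote's origin. The bar lies along the tote's x: 108 mm long, 14 mm thick (y), 22 mm high (z = 58 to 80 mm); a post under each end, nothing else beside it above z = 36 mm
- tote_end_a (a point): middle of the tote's short edge at its +x end: 80 mm from its origin, half-way up the 6 mm slab
- tote_end_b (a point): the same at its -x end
- track: aluminium roller track, fixed. Origin on the worktop under it; x along it towards the stop, from the open end at x = -220 to +240 mm; y across, 118 mm wide. Free-turning rollers 20 mm thick from x = -200 to +140 mm, tops at z = 50 mm. Side frames: inner faces y = +-51 mm (3 mm of play beside the tote), up to z = 61 mm; feet stick out to y = +-77 mm
- lips_end (a point): end of the track's yellow hold-down lips, at x = -10 mm of the track. From the open end to here the lips (underside z = 61, top z = 66 mm, reaching in to y = +-44 mm) overlap the tote's slab, so the tote cannot be lifted; once all of it is past here it can be lifted straight up
- stop: red end stop clamped on the track's last part, up to z = 86 mm. Origin at worktop height under the middle of its black pad's free face; x along the track, away from the tote. The pad (70 mm wide, z = 37 to 77 mm) meets the slab's end face. It is sprung: 4 N per mm, 6 mm at most; press it with 5 to 20 N for half a second. It pushes the tote back along the rollers if let go while pressed
- bed: bed of the grey stand, fixed, 22 degrees steep, low end to the left (towards the track). Origin on its surface, middle of the foot of the low yellow wall; x up the slope, y across, z square to the bed. The high wall's face is at x = 166 mm, 12 mm high; side rails 8 mm high, inner faces y = +-54 mm, x = 25 to 155 mm. Home: the tote's underside on the bed, its origin at x = 80 to 86 mm, y within 6 mm of 0
- lip_edge (a point): middle of the free edge of the stand's yellow lip, at x = 12, z = 13 mm of the bed. The lip juts from the low wall over the bed from x = 0 to 12 mm: underside 13, top 17 mm above the bed. The tote cannot slide in flat (walls 166 mm apart): its slab goes under the lip with the far end raised 10 to 20 degrees from the bed
- tin: green tin 65 mm across, 62 mm high, standing loose just behind the track; origin under its centre. Leave it alone
- tape: roll of black tape 55 mm across, 19 mm high, loose; origin under its centre. Leave it alone
- pliers: red-handled pliers 233 mm long, 12 mm high, loose just behind the track; origin under its middle. Leave them alone

How it is judged:
By the outcome, as a careful person would: the job done as asked, in the order asked, and still so for the second after the job is handed in, with the robot touching nothing.
It also fails if it takes over 58 s, if anything falls off the work surface, if the arm or the gripper's body presses on something with over 40 N, if the wrist force passes 120 N, or if a joint passes its speed limit or range.

## Robot

A 7-joint arm with a two-finger parallel gripper is mounted at the origin on a cart in front of the work surface, level with it; the furniture and walls round the work are solid. World frame = base frame: x ahead of the robot, y to its left, z up, the work surface at z = 0. Lengths are in m, angles in rad, forces in N, time in s.
With the tool pointing down it reaches from about 0.425 to 0.875 m from the base axis. Payload 4.7 kg.
Tool frame: the origin (TCP) lies on the centre line of the jaws, within the pads' length; the fingertips stand finger_overhang ahead of it and the grasp point (between the pads) lies 11 mm behind it (finger_overhang is the distance from the TCP to the fingertips, in m); z points along the fingers, y is the line along which they close (so a half turn about z gives the same grasp; the last joint's range is limited). The gripper opens to 85 mm and grips with 20 to 120 N. Pads are 22 mm wide; open, the fingers measure 114 mm over their backs; the gripper's body (76 mm by 85 mm) begins 54 mm behind the grasp point. The pads swing forward as they close: fully open they stand 13 mm farther back than shut.
Start: joints at [1.246, 0.321, -0.07, 1.45, 0.023, 1.371, -0.057], TCP at [0.216, -0.613, 0.239] pointing down, gripper open.
Joint ranges: [-2.86, 2.86], [-0.3, 2.09], [-1.38, 1.24], [0.06, 2.45], [-1.56, 4.7], [0.09, 2.05], [-2.69, 2.69]. Speed limits (rad/s): [2.57, 2.57, 3.14, 3.14, 3.14, 3.14, 3.14].

## Interface

Orientations are given as a unit quaternion [x, y, z, w].
In Python, from bench import * gives the robot as it stands. The module is installed in compiled form; this text tells all that it offers.
- The arm moves only by the shell command python3 -m jog 'ROWS' [FORCE]. ROWS is JSON, a list of rows, each a list of 3 entries, a list of its own where there are three numbers: the shift along the tool's x, y, z in cm, then the turn about the tool's z in rad, then the opening, from 0 (shut) to 1 (fully open). In form: [[[tx, ty, tz], turn, hand], ...]. A call has 1 to 8 rows; each row shifts and turns the commanded pose from where the row before left it, along the tool's axes as they then stand; what a row does not reach is not made up. A row lasts 1/10 s, in which the tool goes at most 50 mm and 8.59 degrees, less where a joint would pass 70% of its speed; a pose out of reach is approached as far as the arm can. A call with a gripper value outside its range is refused whole. The fingers move at their own pace and stop on an object; FORCE is the grip in N (left out, the last holds). Time passes only in rows, so rows that do not move let the fingers close. It gives the time, the measured TCP pose, the force, the opening and the grip force at its end, in the units of the state.
- read_state(): the state, without advancing time (a new reading comes with each control period).
- capture(name): name is "side" or "top"; returns the picture (420x560x3 uint8, red, green, blue); there is no depth.
- camera_model(name): a dict with "mtx" (3x3 intrinsics, pixels), "k1" (the pictures are not rectified: a ray, as slopes to the right and down, at radius r is drawn at 1 + k1 r^2 times it, then the intrinsics apply), "R" (3x3) and "t" (3): a world point X has camera coordinates R X + t. Camera axes: x right, y down, z forward; pixel columns grow to the right and rows downward; lengths in m; the calibration is good to about 2 mm. A picture is of the moment at which its call begins. camera_model takes no time and is no camera call.
- finish_job(): hands the job in; it is judged then, once.
The state is a dict: "t": time; "joint_pos": joint angles; "joint_velocities": joint speeds; "tau": joint torques, N m; "tcp_pos": TCP position; "tcp_rot": TCP orientation; "ft_force": force on the tool from outside, world axes, zero at the start; "wrist_torque": the same for the moment, N m; "grip_width": opening from 0.0 (shut) to 1.0 (fully open); "grip_force": force on a finger pad.
Only numpy, scipy, OpenCV 4.12 (cv2) and the standard library are available. Lean on these libraries where they do the work, as an engineer would, in place of code of your own. Each camera call takes 0.05 s, during which the arm holds its last target. There are 200 camera calls.

## Working session

There is one attempt and no reset: what is moved stays moved. The work goes in short steps, Python scripts to look and compute and a shell command to move; the robot and the scene stay as the last step left them, time stands still between calls to the robot, and variables do not carry over. Pictures are saved under pics/ and viewed, at most 10 in all, crops included, and the job is handed in when it is done.

```bash
mkdir -p pics; python3 - <<'E'
from bench import *
import cv2, json
for n in("side","top"):
    cv2.imwrite(f"pics/{n}0.png",cv2.resize(capture(n)[:,:,::-1],(800,600),interpolation=cv2.INTER_CUBIC))
    m=camera_model(n); print(n,{k:(v.tolist() if hasattr(v,'tolist') else v) for k,v in m.items()})
print(read_state())
E
```

```text
side {'mtx': [[523.4699398842457, 0.0, 282.63281364282506], [0.0, 523.4699398842457, 214.52940435127115], [0.0, 0.0, 1.0]], 'k1': 0.03448820454558318, 'R': [[-0.9519214261078587, -0.306203664518265, -0.00921489839153444], [-0.10421968443368015, 0.35198957689718224, -0.9301836351668884], [0.2880691859490087, -0.8845013587278022, -0.36697886930359763]], 't': [0.6219508527421402, 0.13836229175606138, 1.049593316623708]}
top {'mtx': [[432.3471345216108, 0.0, 280.90761659377955], [0.0, 432.3471345216108, 211.97712600126405], [0.0, 0.0, 1.0]], 'k1': -0.033257592001485356, 'R': [[-0.0011046659837179295, -0.9999953989947359, 0.0028251906879264875], [-0.9829865996638493, 0.0005669535856512324, -0.18367640960377773], [0.1836739627556596, -0.0029800256694275562, -0.9829827032316704]], 't': [0.07431599580432831, 0.6455097964698059, 0.9998167436541112]}
{'t': 0.1, 'joint_pos': array([ 1.2461034 ,  0.32173962, -0.07008753,  1.45157978,  0.02260044,
        1.37083068, -0.05691941]), 'joint_velocities': array([ 4.00878291e-04, -2.38142367e-03, -1.26931431e-04, -2.56221910e-03,
       -6.95940029e-05,  7.18660352e-05,  6.42713166e-04]), 'tau': array([-6.07561815e-04, -4.94881761e+01, -3.84318167e-01, -3.15210664e+01,
        1.30262537e-02,  7.54296721e-03,  3.79855720e-06]), 'tcp_pos': array([ 0.21582002, -0.6126046 ,  0.23832547]), 'tcp_rot': array([ 9.85685314e-01,  1.68593231e-01, -1.96443133e-04, -8.63215316e-04]), 'ft_force': array([ 1.06943454, -0.78627694, -0.11945926]), 'wrist_torque': array([-0.04153812,  0.05204273,  0.01535621]), 'grip_force': 0.0, 'grip_width': 1.0004355439316301}
```

View pics/top0.png

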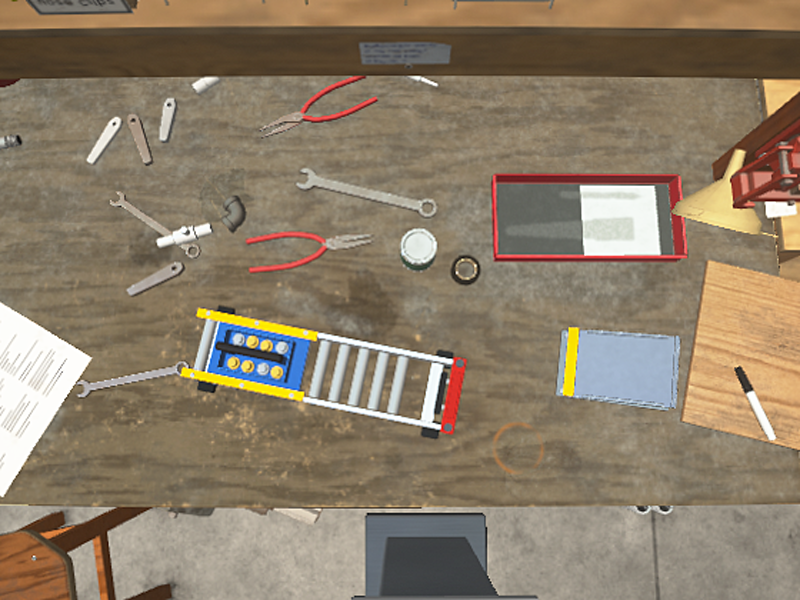

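View pics/side0.png

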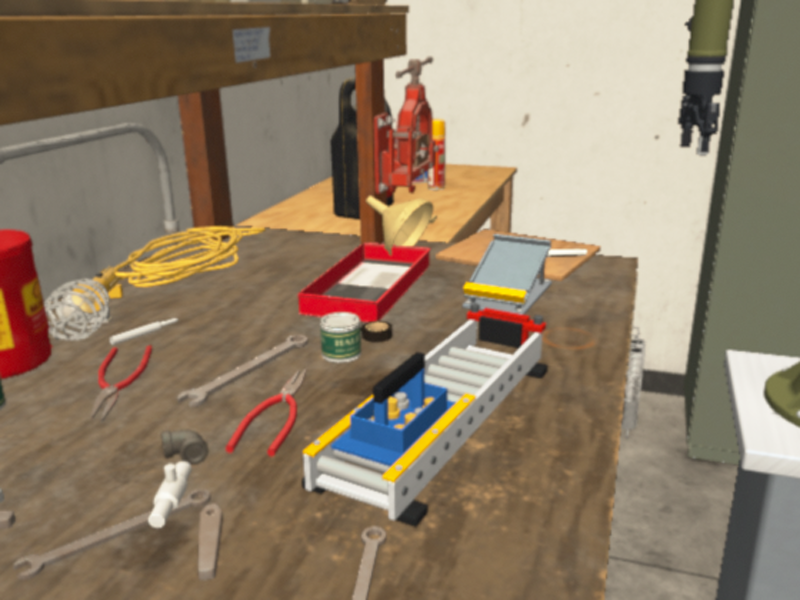

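The top view shows the tote at (262,355), lips end at (317,337)/(302,397), red stop at (455,395), and the stand at (560-680, 330-408) with its yellow lip at (570,362). The side view agrees. The gripper is off to the right. Next I take enlarged crops.

```bash
cat > h.py <<'E'
from bench import *
import cv2, numpy as np
from scipy.optimize import least_squares
from scipy.spatial.transform import Rotation as Ro
def proj(n,X):
    m=camera_model(n); R,t,K=map(np.array,(m["R"],m["t"],m["mtx"]))
    c=np.atleast_2d(X)@R.T+t; s=c[:,:2]/c[:,2:]
    s=s*(1+m["k1"]*(s**2).sum(1,keepdims=True)); return s*[K[0,0],K[1,1]]+K[:2,2]
def planept(n,uv,z):
    f=lambda p: proj(n,[p[0],p[1],z])[0]-uv
    return least_squares(f,[0.5,0]).x
def crop(n,x,y,w,h,s,img=None):
    im=capture(n) if img is None else img
    return cv2.resize(im[y:y+h,x:x+w,::-1],None,fx=s,fy=s,interpolation=cv2.INTER_CUBIC)
E
python3 - <<'E'
from h import *
t=capture("top");s=capture("side")
a=crop("top",120,205,220,110,3.6,t)   # 792x396
cv2.imwrite("pics/a.png",a)
b=crop("top",380,220,100,75,4,t); c=crop("side",315,155,100,75,4,s)
d=crop("side",200,235,200,150,4,s)
cv2.imwrite("pics/b.png",np.hstack([b,c])); cv2.imwrite("pics/d.png",d)
E
```

```text
(no output)
```

View pics/a.png

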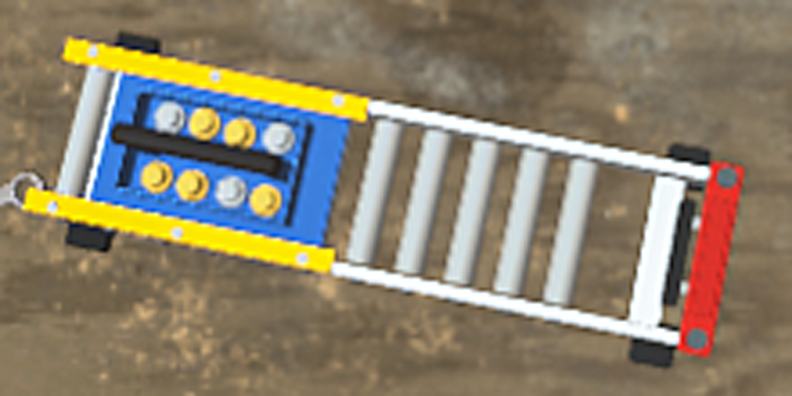

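View pics/b.png

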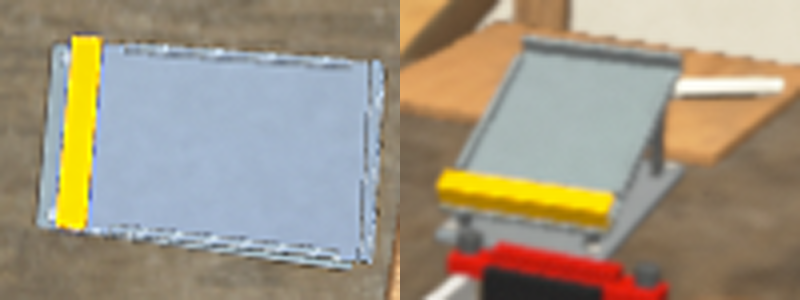

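View pics/d.png

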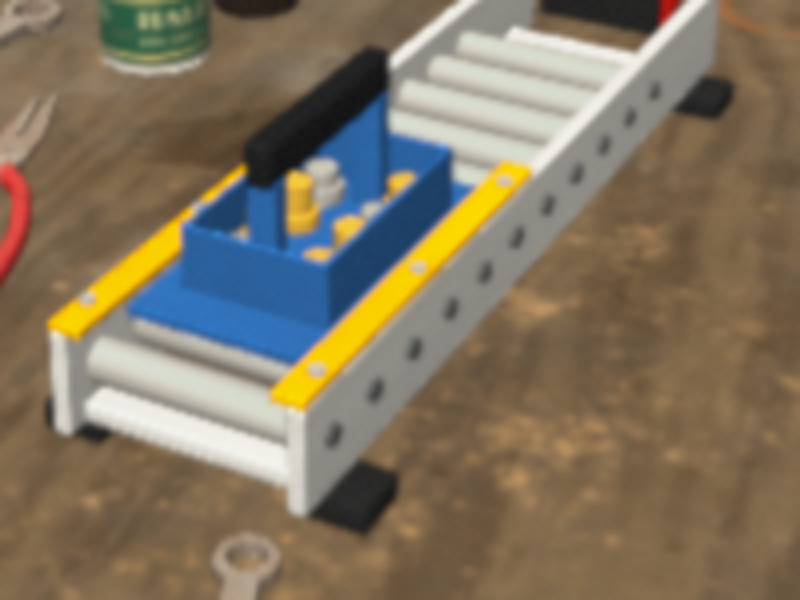

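The crops show the lip corners, handle ends, stand lip free edge (crop b: (102,37)-(86,229) top, (446,170)-(614,193) side) and the high wall. I fit poses from these.

```bash
cat > fit.py <<'E'
from h import *
A=lambda u,v:[120+(u+.5)/3.6-.5,205+(v+.5)/3.6-.5]
B=lambda u,v:[380+(u+.5)/4-.5,220+(v+.5)/4-.5]
C=lambda u,v:[315+(u-400+.5)/4-.5,155+(v+.5)/4-.5]
D=lambda u,v:[200+(u+.5)/4-.5,235+(v+.5)/4-.5]
def P(p,X): return Ro.from_euler('z',p[3]).apply(X)+p[:3]
L=[(-220,59,A(67,38),"top"),(-10,59,A(370,97),"top"),(-10,44,A(365,121),"top"),(-10,-44,A(336,248),"top"),(-10,-59,A(332,272),"top"),(-220,-59,A(25,211),"top"),(-220,-44,A(28,189),"top"),(-220,44,A(64,60),"top"),
(-220,-44,D(272,395),"side"),(-220,-59,D(305,407),"side"),(-10,-59,D(533,168),"side"),(-10,-44,D(502,162),"side"),(-220,59,D(48,322),"side"),(-220,44,D(80,335),"side")]
def r(p,f=None): return np.array([proj(n,P([p[0],p[1],p[3],p[2]],[[x/1e3,y/1e3,.066]]))[0]-uv for x,y,uv,n in L]).ravel()
s=least_squares(r,[.4,.2,-1.7,0]);print("track x y yaw z",s.x);print(s.fun.reshape(-1,2).round(1).tolist());tr=s.x
H=[(-54,0,A(113,133),"top"),(54,0,A(287,168),"top"),(-54,0,D(264,155),"side"),(54,0,D(378,51),"side")]
def r2(p): return np.array([proj(n,P([p[0],p[1],.05+tr[3],p[2]],[[x/1e3,y/1e3,.08]]))[0]-uv for x,y,uv,n in H]).ravel()
s=least_squares(r2,[.4,.2,-1.7]);print("tote",s.x,s.fun.reshape(-1,2).round(1).tolist())
print("in track",Ro.from_euler('z',-tr[2]).apply([*(s.x[:2]-tr[:2]),0]))
def PB(p,X): return Ro.from_euler('ZY',[p[3],-np.radians(22)]).apply(X)+p[:3]
def r3(p):
    w=p[4]
    pts=[(12,w,17,B(102,37),"top"),(12,-w,17,B(86,229),"top"),(12,w,17,C(446,170),"side"),(12,-w,17,C(614,193),"side"),(166,0,0,B(358,162),"top"),(166,0,0,C(603,60),"side")]
    return np.array([proj(n,PB(p,[[x/1e3,y*1.,z/1e3]]if 0 else [[x/1e3,y if y==0 else y,z/1e3]]))[0]-uv for x,y,z,uv,n in pts]).ravel()
s=least_squares(r3,[.4,-.2,.03,-1.6,.06]);print("bed",s.x,s.fun.reshape(-1,2).round(1).tolist())
E
python3 fit.py
```

```text
track x y yaw z [ 0.53617732  0.21711277 -1.7628345  -0.0025215 ]
[[0.3, 0.4], [-0.1, 0.3], [-0.0, -0.4], [0.1, 0.4], [-0.1, -0.0], [-0.2, -0.1], [0.6, -0.1], [-0.4, 0.2], [-0.3, -0.0], [0.1, -0.3], [-0.1, 0.0], [0.2, -0.3], [-0.0, 0.7], [-0.3, -0.2]]
tote [ 0.55373341  0.31571828 -1.73580607] [[-0.2, 1.0], [-2.0, -0.9], [-0.3, -2.0], [0.8, -1.6]]
in track [-0.10014363 -0.00158649  0.        ]
bed [ 0.5472555  -0.22013474  0.02395799 -1.717413    0.05906025] [[-0.2, 0.3], [-0.8, -0.1], [-0.1, -0.4], [0.1, 0.2], [1.1, 0.0], [-0.3, 0.3]]
```

```bash
python3 - <<'E'
import bench; print([ (k,getattr(bench,k)) for k in dir(bench) if not k.startswith('_') and not callable(getattr(bench,k))])
from fit import *
for uv in (A(687,200),A(668,303)):
    q=planept("top",uv,.0745); print("pad",Ro.from_euler('z',-tr[2]).apply([*(q-tr[:2]),0]))
p=s.x
for X,n,uv in [((.17,p[4],.012),"top",B(383,62)),((.17,-p[4],.012),"top",B(372,262)),((.17,p[4],.012),"side",C(523,40)),((.17,-p[4],.012),"side",C(682,57))]:
    print(proj(n,PB(p,[X]))[0]-uv)
E
T='[[0,0,0],-0.149,1]'
python3 -m jog "[[[0,0,0],-0.149,1],[[0,0,0],-0.149,1],[[0,0,0],-0.149,1],[[0,0,0],-0.149,1],[[0,0,0],-0.149,1],[[0,0,0],-0.149,1],[[0,0,0],-0.146,1],[[0,4,0],0,1]]" 60
python3 -m jog "[[[0,4,0],0,1],[[0,4,0],0,1],[[0,3.5,0],0,1],[[4,0,0],0,1],[[4,0,0],0,1],[[4,0,0],0,1],[[4,0,0],0,1],[[4,0,0],0,1]]"
```

```text
[('finger_overhang', 0.008)]
track x y yaw z [ 0.53617732  0.21711277 -1.7628345  -0.0025215 ]
[[0.3, 0.4], [-0.1, 0.3], [-0.0, -0.4], [0.1, 0.4], [-0.1, -0.0], [-0.2, -0.1], [0.6, -0.1], [-0.4, 0.2], [-0.3, -0.0], [0.1, -0.3], [-0.1, 0.0], [0.2, -0.3], [-0.0, 0.7], [-0.3, -0.2]]
tote [ 0.55373341  0.31571828 -1.73580607] [[-0.2, 1.0], [-2.0, -0.9], [-0.3, -2.0], [0.8, -1.6]]
in track [-0.10014363 -0.00158649  0.        ]
bed [ 0.5472555  -0.22013474  0.02395799 -1.717413    0.05906025] [[-0.2, 0.3], [-0.8, -0.1], [-0.1, -0.4], [0.1, 0.2], [1.1, 0.0], [-0.3, 0.3]]
pad [0.21109161 0.0312865  0.        ]
pad [ 0.21085376 -0.03681345  0.        ]
[-1.55654858 -0.31199065]
[-2.16862877 -0.01143472]
[ 0.15417697 -1.23401982]
[ 0.37025935 -0.71265517]
t: 1.0
tcp_pos: [0.248, -0.6227, 0.2396]
tcp_rot: [0.774, 0.634, -0.002, -0.001]
ft_force: [-1.1, -1.0, 0.5]
grip_width: 0.999
grip_force: 0.0
t: 1.8
tcp_pos: [0.4064, -0.4446, 0.239]
tcp_rot: [0.772, 0.636, -0.0, -0.0]
ft_force: [0.6, -0.1, -0.1]
grip_width: 1.0
grip_force: 0.0
```

```bash
python3 -m jog "[[[4.5,0,0],0,1],[[4.5,0,0],0,1],[[4.5,0,0],0,1],[[4.5,0,0],0,1],[[4.5,0,0],0,1],[[4.5,0,0],0,1],[[4.5,0,0],0,1],[[4.5,0,0],0,1]]"
python3 -m jog "[[[4.5,0,0],0,1],[[4.5,0,0],0,1],[[4.5,0,0],0,1],[[4.5,0,0],0,1],[[4.5,0,0],0,1],[[4.5,0,0],0,1],[[2,0,4],0,1],[[0,0,0],0,1]]"
python3 - <<'E'
from h import *
cv2.imwrite("pics/e.png",np.hstack([crop("side",200,150,160,220,2.4),crop("top",120,190,160,220,2.4)]))
st=read_state();print(st["tcp_pos"],st["t"],st["joint_pos"])
E
```

```text
t: 2.6
tcp_pos: [0.4749, -0.0911, 0.2394]
tcp_rot: [0.772, 0.636, -0.0, 0.0]
ft_force: [1.3, -0.9, 0.6]
grip_width: 1.003
grip_force: 0.0
t: 3.4
tcp_pos: [0.5271, 0.1949, 0.195]
tcp_rot: [0.77, 0.639, -0.003, -0.003]
ft_force: [-1.3, -1.3, -0.9]
grip_width: 1.0
grip_force: 0.0
[0.529706   0.19154032 0.1984554 ] 3.5 [ 0.35389749  0.26017967 -0.86257235  1.70014978  0.20492771  1.27828044
 -0.74302283]
```

View pics/e.png

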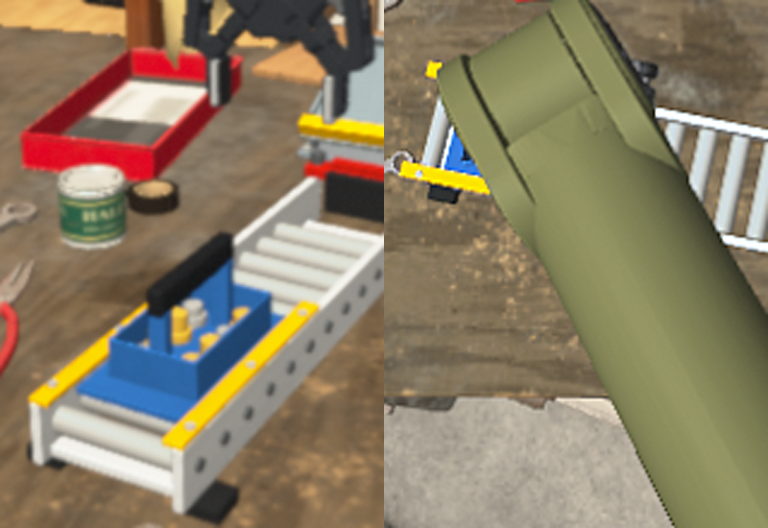

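The arm hides the tote from the top camera; the side view shows the fingers at about (215,80)/(335,95) in the crop, in line with the bar and short of it. I move on and descend around the bar.

```bash
python3 -m jog "[[[3,0,0],0,1],[[3,0,0],0,1],[[3,0.1,0],0,1],[[0,0,2],0,1],[[0,0,2],0,1],[[0,0,1],0,1],[[0,0,0],0,1],[[0,0,0],0,1]]"
python3 - <<'E'
from h import *
cv2.imwrite("pics/f.png",crop("side",200,200,160,120,5))
st=read_state();print(st["tcp_pos"],st["t"],st["tcp_rot"])
E
```

```text
t: 4.3
tcp_pos: [0.5494, 0.2791, 0.1505]
tcp_rot: [0.772, 0.635, 0.001, 0.0]
ft_force: [1.0, -0.0, -0.3]
grip_width: 0.999
grip_force: 0.0
[0.5494977  0.27953016 0.15075852] 4.35 [7.72030872e-01 6.35584102e-01 9.56680445e-04 5.15855195e-04]
```

View pics/f.png

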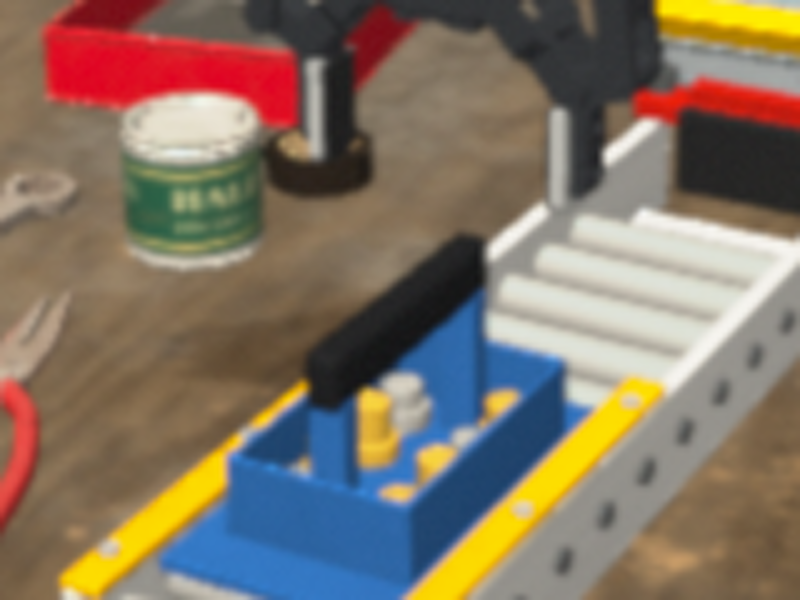

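```bash
python3 - <<'E' | tail -8
from fit import *
F=lambda u,v:[200+(u+.5)/5-.5,200+(v+.5)/5-.5]
st=read_state();R=Ro.from_quat(st["tcp_rot"])
for y in(-.0425,0,.0425):
  for dz in(.008,-.005):
    q=(proj("side",R.apply([0,y,dz])+st["tcp_pos"])[0]-200+.5)*5-.5;print(y,dz,q.round())
H=[(-54,F(330,356)),(54,F(463,243))]
def r4(p): return np.array([proj("side",P([*(tr[:2]+Ro.from_euler('z',tr[2]).apply([p[0],p[1],0])[:2]),.05-.001,tr[2]],[[x/1e3,0,.08]]))[0]-uv for x,uv in H]).ravel()
k=least_squares(r4,[-.1,0]);print(k.x,k.fun)
E
```

```text
bed [ 0.5472555  -0.22013474  0.02395799 -1.717413    0.05906025] [[-0.2, 0.3], [-0.8, -0.1], [-0.1, -0.4], [0.1, 0.2], [1.1, 0.0], [-0.3, 0.3]]
-0.0425 0.008 [560. 234.]
-0.0425 -0.005 [560. 199.]
0 0.008 [450. 209.]
0 -0.005 [450. 175.]
0.0425 0.008 [344. 186.]
0.0425 -0.005 [343. 152.]
[-0.10571794 -0.00270392] [-2.30200228  1.13984635  2.54137378 -1.7319752 ]
```

The open fingers project where expected and straddle the bar; the tote is at about -102 mm on the track. Now I descend and grip near the bar's stop-side end.

```bash
python3 -m jog "[[[0,0,1.5],0,1],[[0,0,1.5],0,1],[[0,0,1.2],0,1],[[0,0,0],0,1],[[0,0,0],0,0.3],[[0,0,0],0,0.1],[[0,0,0],0,0],[[0,0,0],0,0]]" 60
python3 -m jog "[[[0,0,0],0,0],[[0,0,0],0,0],[[0,0,0],0,0]]"
```

```text
t: 5.15
tcp_pos: [0.5488, 0.2801, 0.1078]
tcp_rot: [0.772, 0.636, 0.0, 0.0]
ft_force: [0.4, -1.3, -0.6]
grip_width: 0.328
grip_force: 0.0
t: 5.45
tcp_pos: [0.5486, 0.28, 0.1077]
tcp_rot: [0.772, 0.636, 0.0, 0.0]
ft_force: [-1.0, 0.2, 2.4]
grip_width: 0.153
grip_force: 59.0
```

```bash
python3 -m jog "[[[-1,0,0],0,0],[[-2,0,0],0,0],[[-2,0,0],0,0],[[-2,0,0],0,0],[[-2,0,0],0,0],[[-2,0,0],0,0],[[-2,0,0],0,0],[[-2,0,0],0,0]]"
python3 -m jog "[[[-2,0,0],0,0],[[-2,0,0],0,0],[[-1,0,0],0,0],[[-0.5,0,0],0,0],[[-0.5,0,0],0,0],[[0,0,0],0,0]]"
```

```text
t: 6.25
tcp_pos: [0.5185, 0.1327, 0.1077]
tcp_rot: [0.771, 0.636, -0.0, -0.001]
ft_force: [-3.9, 2.8, 6.1]
grip_width: 0.152
grip_force: 59.9
t: 6.85
tcp_pos: [0.5066, 0.0731, 0.1076]
tcp_rot: [0.772, 0.636, -0.002, -0.001]
ft_force: [-6.0, 0.3, 9.0]
grip_width: 0.157
grip_force: 60.3
```

```bash
python3 -m jog "[[[-0.5,-0.1,-0.05],0,0],[[-0.4,0,0],0,0],[[-0.2,0,0],0,0],[[-0.2,0,0],0,0],[[0,0,0],0,0]]"
python3 -m jog "[[[-0.2,0,0],0,0],[[-0.2,0,0],0,0],[[0,0,0],0,0]]"
python3 -m jog "[[[-0.2,0,0],0,0],[[0,0,0],0,0]]"
```

```text
t: 7.35
tcp_pos: [0.5042, 0.0608, 0.1076]
tcp_rot: [0.772, 0.636, -0.001, -0.0]
ft_force: [-5.2, 0.1, 4.9]
grip_width: 0.154
grip_force: 59.7
t: 7.65
tcp_pos: [0.5039, 0.0568, 0.1076]
tcp_rot: [0.772, 0.636, -0.0, -0.0]
ft_force: [-4.2, 0.7, 3.5]
grip_width: 0.152
grip_force: 59.5
t: 7.85
tcp_pos: [0.504, 0.0551, 0.1076]
tcp_rot: [0.772, 0.636, 0.0, 0.0]
ft_force: [-3.1, 2.7, 0.8]
grip_width: 0.153
grip_force: 59.1
```

```bash
python3 -m jog "[[[-0.1,0,0],0,0],[[0,0,0],0,0]]"
python3 -m jog "[[[-0.1,0,0],0,0],[[0,0,0],0,0]]"
python3 -m jog "[[[-0.1,0,0],0,0],[[0,0,0],0,0]]"
```

```text
t: 8.05
tcp_pos: [0.504, 0.0547, 0.1077]
tcp_rot: [0.772, 0.636, 0.001, -0.0]
ft_force: [-1.0, 2.6, -1.9]
grip_width: 0.15
grip_force: 58.8
t: 8.25
tcp_pos: [0.5038, 0.0541, 0.1077]
tcp_rot: [0.772, 0.636, 0.001, -0.0]
ft_force: [0.2, 4.9, -3.7]
grip_width: 0.149
grip_force: 58.5
t: 8.45
tcp_pos: [0.5037, 0.0536, 0.1078]
tcp_rot: [0.772, 0.636, 0.001, -0.0]
ft_force: [1.1, 6.1, -4.1]
grip_width: 0.152
grip_force: 58.5
```

```bash
python3 -m jog "[[[-0.1,0,0],0,0],[[-0.1,0,0],0,0],[[0,0,0],0,0]]"
python3 -m jog "[[[-0.1,0,0],0,0],[[0,0,0],0,0]]"
```

```text
t: 8.75
tcp_pos: [0.5036, 0.0528, 0.108]
tcp_rot: [0.771, 0.636, 0.002, -0.001]
ft_force: [1.5, 7.0, -4.6]
grip_width: 0.155
grip_force: 58.6
t: 8.95
tcp_pos: [0.5035, 0.0523, 0.1081]
tcp_rot: [0.771, 0.636, 0.002, -0.001]
ft_force: [1.3, 8.7, -3.7]
grip_width: 0.154
grip_force: 58.6
```

```bash
python3 -m jog "[[[-0.1,0,0],0,0],[[-0.1,0,0],0,0],[[0,0,0],0,0],[[0,0,0],0,0]]"
python3 -m jog "[[[0,0,0],0,0],[[0,0,0],0,0],[[0,0,0],0,0],[[0,0,0],0,0],[[0,0,0],0,0]]"
```

```text
t: 9.35
tcp_pos: [0.5034, 0.0516, 0.1083]
tcp_rot: [0.771, 0.637, 0.003, -0.001]
ft_force: [1.9, 10.5, -3.6]
grip_width: 0.151
grip_force: 58.5
t: 9.85
tcp_pos: [0.5033, 0.0516, 0.1082]
tcp_rot: [0.771, 0.637, 0.003, -0.001]
ft_force: [2.1, 11.5, -3.2]
grip_width: 0.151
grip_force: 58.5
```

```bash
python3 - <<'E'
from h import *
cv2.imwrite("pics/g.png",crop("side",270,170,120,90,6))
print(read_state()["ft_force"])
E
```

```text
[ 1.42994232 10.51166073 -4.56624956]
```

View pics/g.png

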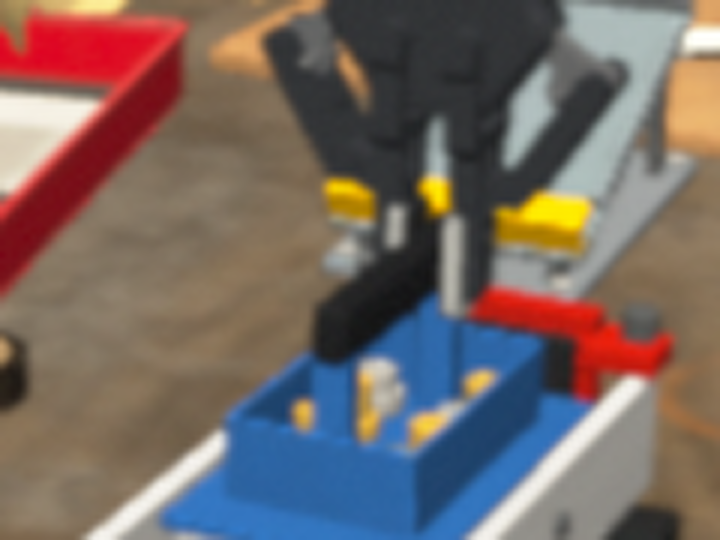

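The tote's end is at the black pad ((560,365) in the crop), pressed at about 11 N for over half a second. I back off 6 mm and lift.

```bash
python3 -m jog "[[[0.3,0,0],0,0],[[0.4,0,0],0,0],[[0.4,0,0],0,0],[[0,0,0],0,0],[[0,0,-0.5],0,0],[[0,0,-1],0,0],[[0,0,-1.5],0,0],[[0,0,-2],0,0]]"
python3 -m jog "[[[0,0,-2],0,0],[[0,0,-2],0,0],[[0,0,-2],0,0],[[0,0,-2],0,0],[[0,0,0],0,0],[[0,0,0],0,0],[[0,0,0],0,0]]"
python3 - <<'E'
from h import *
cv2.imwrite("pics/hh.png",crop("side",240,90,190,150,4))
s=read_state();print(s["ft_force"],s["wrist_torque"])
E
```

```text
t: 10.7
tcp_pos: [0.504, 0.0578, 0.1587]
tcp_rot: [0.772, 0.636, -0.0, -0.0]
ft_force: [0.9, -0.1, -3.7]
grip_width: 0.153
grip_force: 58.6
t: 11.4
tcp_pos: [0.5037, 0.058, 0.2369]
tcp_rot: [0.772, 0.636, -0.001, -0.0]
ft_force: [0.1, -1.0, -4.7]
grip_width: 0.158
grip_force: 58.6
[ 0.2274723   0.07450831 -4.00786441] [-0.14838441  0.05715492  0.00491201]
```

View pics/hh.png

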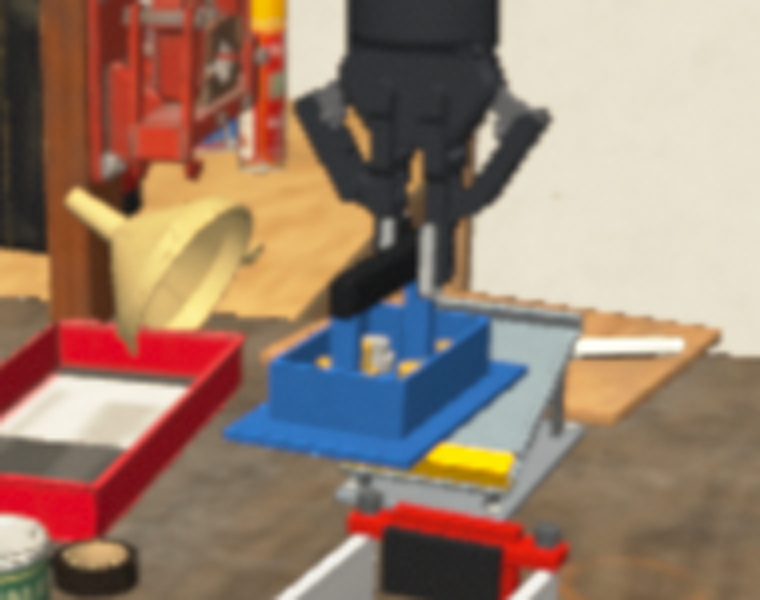

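The lifted tote hangs nearly level below the fingers: slab corners at (225,434), (412,466), (526,370) in the crop. I fit its tilt from those corners by code, then loosen the grip to 20 N so that it swings on the pads.

```bash
cat > tilt.py <<'E'
from h import *
def corners():
    im=capture("side"); hsv=cv2.cvtColor(im,cv2.COLOR_RGB2HSV)
    m=cv2.inRange(hsv,(103,150,50),(120,255,255))
    n,l,s,_=cv2.connectedComponentsWithStats(m); k=1+s[1:,4].argmax()
    ys,xs=np.nonzero(l==k); pts=np.c_[xs,ys]
    return im,[pts[(-xs).argmax()],pts[ys.argmax()],pts[xs.argmax()]],s[k]
def model(th,d,h,st):
    # tote: x axis = -tool x ; th>0 raises +x end.  d: grip point on handle, h: its height in the tote
    R=Ro.from_quat(st["tcp_rot"]); g=st["tcp_pos"]+R.apply([0,0,-.011])
    RT=R*Ro.from_euler('z',np.pi)*Ro.from_euler('x',np.pi)   # z up, x=-tool x
    RT=RT*Ro.from_euler('y',-th)
    return lambda X: g+RT.apply(np.asarray(X,float)-[d,0,h])
def fit(uv,st,h=.069):
    V=np.array([[-.08,.048,.003],[-.08,-.048,.0],[.08,-.048,.003]])
    f=lambda p:(proj("side",model(p[0],p[1],h,st)(V))-uv).ravel()
    s=least_squares(f,[.2,.037]); return np.degrees(s.x[0]),s.x[1],s.fun.round(1)
if __name__=="__main__":
    st=read_state()
    im,c,b=corners(); print([p.tolist() for p in c],b.tolist()); print(fit(np.array(c),st), st["tcp_pos"].round(4),st["ft_force"].round(1),st["wrist_torque"].round(3),st["t"])
E
python3 - <<'E'
from tilt import *
g=lambda u,v:[240+u/4,90+v/4]
print(fit(np.array([g(225,434),g(412,466),g(526,370)]),read_state()))
E
python3 tilt.py
python3 -m jog "[[[0,0,0],0,0],[[0,0,0],0,0],[[0,0,0],0,0]]" 20
python3 tilt.py
```

```text
(np.float64(0.10273968029773767), np.float64(0.03642620257435634), array([-0.5, -1. , -0.9,  0.5,  0.7, -1.1]))
[[297, 197], [339, 206], [370, 182]] [297, 160, 74, 47, 1654]
(np.float64(-1.3111344782836367), np.float64(0.039573364198550634), array([-2.4, -0.2,  2.1,  0.4,  1.4,  0.5])) [0.5036 0.058  0.2367] [ 0.2  0.1 -4. ] [-0.148  0.057  0.005] 11.45
t: 11.8
tcp_pos: [0.5043, 0.0583, 0.2375]
tcp_rot: [0.772, 0.636, -0.0, -0.0]
ft_force: [0.0, -1.4, -4.8]
grip_width: 0.156
grip_force: 58.6
[[297, 197], [336, 205], [370, 182]] [297, 160, 74, 46, 1654]
(np.float64(-1.7107461322767397), np.float64(0.04185636961733323), array([-3.5, -0.7,  4.1,  0.9,  0.5,  0.6])) [0.5043 0.0583 0.2375] [ 0.  -1.4 -4.8] [-0.193  0.032 -0.032] 11.8
```

```bash
python3 -m jog "[[[0,0,0],0,0.1],[[0,0,0],0,0.1],[[0,0,0],0,0.1]]" 20
python3 tilt.py
python3 -m jog "[[[0,0,0],0,0.145],[[0,0,0],0,0.145],[[0,0,0],0,0.145]]" 20
python3 tilt.py
```

```text
t: 12.15
tcp_pos: [0.5044, 0.0582, 0.2378]
tcp_rot: [0.772, 0.636, -0.0, 0.0]
ft_force: [-0.4, 0.4, -3.9]
grip_width: 0.154
grip_force: 58.6
[[297, 196], [336, 205], [369, 182]] [297, 160, 73, 46, 1648]
(np.float64(-2.1435102378815722), np.float64(0.042264097673150584), array([-3.8, -0.2,  3.9,  0.5,  1.3,  0.7])) [0.5044 0.0582 0.2378] [-0.4  0.4 -3.9] [-0.166  0.056  0.034] 12.15
t: 12.5
tcp_pos: [0.5044, 0.0583, 0.2378]
tcp_rot: [0.772, 0.636, -0.0, 0.0]
ft_force: [-0.3, 0.3, -4.5]
grip_width: 0.153
grip_force: 58.6
[[297, 196], [336, 205], [369, 182]] [297, 160, 73, 46, 1648]
(np.float64(-2.1612117567889997), np.float64(0.04228075656452503), array([-3.8, -0.2,  3.9,  0.5,  1.3,  0.7])) [0.5044 0.0583 0.2378] [-0.3  0.3 -4.5] [-0.127 -0.012 -0.037] 12.5
```

```bash
python3 -m jog "[[[0,0,2],0,0],[[0,0,2],0,0],[[0,0,2],0,0],[[0,0,2],0,0],[[0,0,2],0,0],[[0,0,1.5],0,0],[[0,0,0.8],0,0],[[0,0,0.2],0,0]]"
python3 -m jog "[[[0,0,0.2],0,0],[[0,0,0.1],0,0],[[0,0,0],0,0],[[0,0,0],0,0]]"
```

```text
t: 13.35
tcp_pos: [0.504, 0.0582, 0.1121]
tcp_rot: [0.772, 0.636, -0.0, -0.001]
ft_force: [-0.6, 0.0, -3.8]
grip_width: 0.152
grip_force: 58.6
t: 13.75
tcp_pos: [0.5048, 0.0582, 0.1103]
tcp_rot: [0.772, 0.636, 0.0, 0.0]
ft_force: [0.8, 0.4, -4.1]
grip_width: 0.156
grip_force: 58.6
```

```bash
python3 -m jog "[[[0,0,0.1],0,0],[[0,0,0.1],0,0],[[0,0,0.1],0,0],[[0,0,0],0,0]]"
python3 -m jog "[[[0,0,0],0,0.3],[[0,0,0],0,0.3],[[-0.4,0,0],0,0.3],[[0,0,0],0,0],[[0,0,0],0,0],[[0,0,0],0,0],[[0,0,0],0,0]]" 20
```

```text
t: 14.15
tcp_pos: [0.5047, 0.0586, 0.1076]
tcp_rot: [0.772, 0.636, 0.0, 0.0]
ft_force: [-2.3, 0.9, 2.8]
grip_width: 0.15
grip_force: 59.7
t: 14.85
tcp_pos: [0.5038, 0.0542, 0.1068]
tcp_rot: [0.772, 0.636, 0.0, 0.0]
ft_force: [0.7, -1.5, -0.0]
grip_width: 0.165
grip_force: 23.8
```

```bash
python3 -m jog "[[[0,0,-0.5],0,0],[[0,0,-1],0,0],[[0,0,-2],0,0],[[0,0,-2],0,0],[[0,0,-2],0,0],[[0,0,-2],0,0],[[0,0,-2],0,0],[[0,0,-2],0,0]]" 
python3 -m jog "[[[0,0,-2],0,0],[[0,0,0],0,0],[[0,0,0],0,0]]" 
python3 tilt.py
```

```text
t: 15.65
tcp_pos: [0.5031, 0.0546, 0.2429]
tcp_rot: [0.771, 0.636, -0.0, 0.0]
ft_force: [0.0, 0.1, -3.6]
grip_width: 0.159
grip_force: 23.3
t: 15.95
tcp_pos: [0.5034, 0.0544, 0.2616]
tcp_rot: [0.772, 0.636, -0.0, 0.0]
ft_force: [-0.2, -0.1, -4.8]
grip_width: 0.159
grip_force: 23.3
[[296, 185], [339, 193], [370, 170]] [296, 147, 75, 47, 1682]
(np.float64(-1.2546988878938239), np.float64(0.044787983409785376), array([-2.1, -0.5,  2. ,  0.7,  1.5,  1.1])) [0.5034 0.0544 0.2616] [-0.2 -0.1 -4.8] [-0.149  0.086  0.083] 15.95
```

```bash
python3 -m jog "[[[0,0,2.5],0,0],[[0,0,2.5],0,0],[[0,0,-5],0,0],[[0,0,0],0,0],[[0,0,0],0,0]]"
python3 tilt.py
python3 -m jog "[[[0,0,4.5],0,0],[[0,0,-4.5],0,0],[[0,0,4.5],0,0],[[0,0,-4.5],0,0],[[0,0,0],0,0],[[0,0,0],0,0]]"
python3 tilt.py
```

```text
t: 16.5
tcp_pos: [0.5037, 0.0544, 0.2615]
tcp_rot: [0.772, 0.636, 0.0, 0.0]
ft_force: [-0.7, 0.7, -4.1]
grip_width: 0.158
grip_force: 22.7
[[299, 192], [339, 200], [372, 167]] [299, 149, 74, 52, 1756]
(np.float64(6.581732088243089), np.float64(0.04534517859655983), array([-3. , -0.5,  3.6,  0.8,  0.8,  0.7])) [0.5037 0.0544 0.2615] [-0.7  0.7 -4.1] [-0.189  0.065 -0.004] 16.5
t: 17.15
tcp_pos: [0.5042, 0.0544, 0.2617]
tcp_rot: [0.772, 0.636, 0.001, 0.0]
ft_force: [0.2, -0.1, -3.9]
grip_width: 0.16
grip_force: 21.7
[[302, 198], [344, 207], [373, 162]] [302, 151, 72, 57, 1818]
(np.float64(16.79622388940071), np.float64(0.043962346216229076), array([-2.2, -0. ,  1.6,  0.3,  1.7,  0.1])) [0.5042 0.0544 0.2617] [ 0.2 -0.1 -3.9] [-0.088 -0.021 -0.017] 17.15
```

```bash
python3 -m jog "[[[0,0,4.5],0,0],[[0,0,-4.5],0,0],[[0,0,4.5],0,0],[[0,0,-4.5],0,0],[[0,0,4.5],0,0],[[0,0,-4.5],0,0],[[0,0,0],0,0],[[0,0,0],0,0]]"
python3 tilt.py
```

```text
t: 18.0
tcp_pos: [0.5052, 0.0546, 0.2626]
tcp_rot: [0.772, 0.636, 0.002, 0.001]
ft_force: [0.2, -0.0, -3.7]
grip_width: 0.16
grip_force: 20.6
[[305, 202], [343, 210], [374, 158]] [305, 152, 70, 59, 1854]
(np.float64(23.61624392934226), np.float64(0.04589874496983132), array([-3.4, -0.5,  4. ,  0.8,  1.1,  0.5])) [0.5052 0.0546 0.2626] [ 0.2 -0.  -3.7] [-0.059 -0.003 -0.016] 18.0
```

```bash
python3 -m jog "[[[0,0,2.5],0,0],[[0,0,2.5],0,0],[[0,0,-5],0,0],[[0,0,2.5],0,0],[[0,0,2.5],0,0],[[0,0,-5],0,0],[[0,0,0],0,0]]"
python3 tilt.py
python3 -m jog "[[[0,0,5],0,0],[[0,0,-5],0,0],[[0,0,5],0,0],[[0,0,-5],0,0],[[0,0,5],0,0],[[0,0,-5],0,0],[[0,0,0],0,0],[[0,0,0],0,0]]"
python3 tilt.py
```

```text
t: 18.75
tcp_pos: [0.5056, 0.0548, 0.2645]
tcp_rot: [0.772, 0.636, 0.002, 0.001]
ft_force: [1.5, 2.3, -2.2]
grip_width: 0.162
grip_force: 20.7
[[306, 201], [343, 210], [374, 156]] [306, 150, 69, 61, 1886]
(np.float64(25.263258410183237), np.float64(0.04523498061304374), array([-3.8, -0. ,  4.4,  0.3,  1.2,  0.5])) [0.5056 0.0548 0.2645] [ 1.5  2.3 -2.2] [ 0.312 -0.072  0.006] 18.75
t: 19.6
tcp_pos: [0.505, 0.0545, 0.2623]
tcp_rot: [0.772, 0.636, 0.001, 0.001]
ft_force: [0.3, -0.5, -3.4]
grip_width: 0.162
grip_force: 20.5
[[308, 205], [345, 213], [375, 155]] [308, 150, 68, 64, 1915]
(np.float64(30.13020440839459), np.float64(0.047383301697043106), array([-3.7, -0.5,  4.3,  0.7,  0.9,  0.3])) [0.505  0.0545 0.2623] [ 0.3 -0.5 -3.4] [ 0.016 -0.066 -0.004] 19.6
```

```bash
python3 -m jog "[[[-1.5,0,0],0,0],[[-3,0,0],0,0],[[-5,0,0],0,0],[[5,0,0],0,0],[[3,0,0],0,0],[[1.5,0,0],0,0],[[0,0,0],0,0],[[0,0,0],0,0]]"
python3 tilt.py
```

```text
t: 20.45
tcp_pos: [0.5045, 0.0542, 0.2622]
tcp_rot: [0.771, 0.636, 0.001, 0.0]
ft_force: [0.2, -0.0, -3.5]
grip_width: 0.159
grip_force: 19.6
[[319, 204], [359, 213], [378, 143]] [319, 140, 60, 74, 1940]
(np.float64(53.102731755570986), np.float64(0.046124119621505276), array([-2.8,  1.3,  0.6,  0.5,  0.9, -2.3])) [0.5045 0.0542 0.2622] [ 0.2 -0.  -3.5] [ 0.124 -0.009  0.009] 20.45
```

```bash
python3 -m jog "[[[0,0,5],0,0],[[0,0,-5],0,0],[[0,0,5],0,0],[[0,0,-5],0,0],[[0,0,0],0,0],[[0,0,0],0,0]]"
python3 tilt.py
```

```text
t: 21.1
tcp_pos: [0.5047, 0.0531, 0.2625]
tcp_rot: [0.772, 0.635, 0.001, 0.001]
ft_force: [0.5, 0.4, -3.5]
grip_width: 0.154
grip_force: 20.6
[[314, 207], [351, 215], [377, 150]] [314, 147, 64, 69, 1939]
(np.float64(41.52919477159055), np.float64(0.04904184645889879), array([-4.1, -0.1,  3. ,  0.8,  0.5, -1.1])) [0.5047 0.0531 0.2625] [ 0.5  0.4 -3.5] [ 0.04  -0.077  0.006] 21.1
```

```bash
python3 -m jog "[[[0,0,5],0,0],[[0,0,-5],0,0],[[0,0,0],0,0],[[0,0,0],0,0]]"
python3 tilt.py
```

```text
t: 21.55
tcp_pos: [0.5053, 0.054, 0.2629]
tcp_rot: [0.772, 0.636, 0.002, 0.001]
ft_force: [0.3, -0.7, -4.0]
grip_width: 0.157
grip_force: 20.6
[[312, 206], [349, 216], [376, 154]] [312, 151, 65, 66, 1929]
(np.float64(37.16668069424598), np.float64(0.05039068811949854), array([-5. ,  0.9,  2.5, -0. ,  0.3, -2.1])) [0.5053 0.054  0.2629] [ 0.3 -0.7 -4. ] [-0.139 -0.165  0.004] 21.55
```

```bash
sed -i 's/(103,150,50),(120,255,255)/(100,110,40),(124,255,255)/; s/pts\[ys.argmax()\]/pts[(ys+.45*xs).argmax()]/' tilt.py
python3 tilt.py; python3 - <<'E'
from tilt import *
st=read_state(); im,c,b=corners(); V=np.array([[-.08,.048,.003],[-.08,-.048,.0],[.08,-.048,.003]])
f=lambda p:(proj("side",model(p[0],p[1],p[2],st)(V))-c).ravel()
s=least_squares(f,[.6,.04,.069]); print(np.degrees(s.x[0]),s.x[1:],s.fun.round(1))
E
```

```text
[[311, 207], [354, 216], [376, 153]] [311, 150, 66, 67, 2134]
(np.float64(40.92824647702155), np.float64(0.05185312419506491), array([-2.6,  0.7, -1.4,  0.6,  0.4, -3. ])) [0.5057 0.0542 0.2635] [ 0.4 -0.2 -3.6] [-0.04  -0.041  0.079] 21.6
36.6257153607664 [0.04260393 0.08303138] [-1.3  0.4 -0.3  0.3  2.3 -0.5]
```

```bash
cat > sil.py <<'E'
from tilt import *
from scipy.optimize import minimize
S=4;X0,Y0=240,90
V=[[sx*.08,sy*.048,z] for sx in(-1,1) for sy in(-1,1) for z in(0,.006)]+[[sx*.058,sy*.035,.036] for sx in(-1,1) for sy in(-1,1)]
def mask(im):  # im rgb crop scaled S
    m=cv2.inRange(cv2.cvtColor(im,cv2.COLOR_RGB2HSV),(100,110,40),(124,255,255))
    n,l,s,_=cv2.connectedComponentsWithStats(m); k=1+s[1:,4].argmax(); return (l==k).astype(np.uint8)
def silfit(im,st,verbose=1):
    m=mask(im); H,W=m.shape
    def post(p): return [[sx*.05,0,.05] for sx in(-1,1)]
    def cost(p):
        P=proj("side",model(p[0],p[1],p[2],st)(V+post(p)))
        q=((P-[X0,Y0]+.5)*S-.5).astype(np.float32); r=np.zeros((H,W),np.uint8)
        cv2.fillConvexPoly(r,cv2.convexHull(q).round().astype(np.int32),1)
        c=np.zeros((H,W),np.uint8); cv2.fillConvexPoly(c,hull,1)
        return 1-(r&c).sum()/(r|c).sum()
    ys,xs=np.nonzero(m); hull=cv2.convexHull(np.c_[xs,ys].astype(np.int32))
    best=min((minimize(cost,[a,.042,.072],method="Nelder-Mead",options=dict(initial_simplex=[[a,.042,.072],[a+.1,.042,.072],[a,.05,.072],[a,.042,.082]],xatol=1e-3,fatol=1e-4)) for a in(0,.35,.65)),key=lambda o:o.fun)
    return np.degrees(best.x[0]).round(1),best.x[1:].round(4),round(best.fun,3)
def now():
    st=read_state(); im=cv2.resize(capture("side")[Y0:Y0+190,X0:X0+190],None,fx=S,fy=S,interpolation=cv2.INTER_CUBIC)
    return silfit(im,st),st
if __name__=="__main__":
    r,st=now();print(r,st["tcp_pos"].round(4),st["t"])
E
python3 sil.py; python3 - <<'E'
from sil import *
im=cv2.imread("pics/hh.png")[:,:,::-1].copy(); st=dict(read_state()); st["tcp_pos"]=np.array([.5037,.058,.2368]); print(silfit(im,st))
E
```

```text
(np.float64(38.1), array([0.0456, 0.0834]), np.float64(0.032)) [0.5054 0.0543 0.2634] 21.7
(np.float64(-0.5), array([0.041 , 0.0689]), np.float64(0.054))
```

```bash
cat > go.py <<'E'
from sil import *
BED=np.array([0.5472555,-0.22013474,0.02395799,-1.717413])
RB=Ro.from_euler('ZY',[BED[3],-np.radians(22)])
def rep(th,d,h,targets,turn=0.):
    st=dict(read_state()); R=Ro.from_quat(st["tcp_rot"])
    lo=RB.inv().apply(model(th,d,h,st)([[-.08,0,0],[.08,0,0]])-BED[:3])*1e3
    print("low/high end in bed mm",lo.round(1).tolist(),"yaw err",np.arctan2(*R.apply([1,0,0])[1::-1])-np.pi-BED[3])
    st["tcp_rot"]=(R*Ro.from_euler('z',turn)).as_quat(); R=Ro.from_quat(st["tcp_rot"])
    c=model(th,d,h,st)([-.08,0,0])
    for t in targets:
        w=RB.apply(np.array(t)/1e3)+BED[:3]-c; print(t,"tool cm",(R.inv().apply(w)*100).round(2))
if __name__=="__main__":
    import sys
    a=[float(v) for v in sys.argv[1:5]]
    rep(np.radians(a[0]),a[1],a[2],[(45,0,50),(24,0,8),(24,0,2),(4,0,2)],a[3])
E
python3 -m jog "[[[0,0,0],-0.046,0],[[0,0,0],0,0],[[0,0,0],0,0]]" 60
python3 sil.py; python3 go.py 38.1 .0456 .0834 0
```

```text
t: 22.05
tcp_pos: [0.5041, 0.0543, 0.2622]
tcp_rot: [0.757, 0.653, 0.0, 0.0]
ft_force: [0.3, 0.1, -3.4]
grip_width: 0.144
grip_force: 63.6
(np.float64(37.7), array([0.0457, 0.0837]), np.float64(0.026)) [0.5041 0.0543 0.2622] 22.05
low/high end in bed mm [[-250.1, -82.8, 215.4], [-96.4, -82.9, 259.7]] yaw err -0.00026774383225314224
(45, 0, 50) tool cm [-33.56   8.29   4.28]
(24, 0, 8) tool cm [-33.19   8.29   8.96]
(24, 0, 2) tool cm [-33.41   8.29   9.51]
(4, 0, 2) tool cm [-31.56   8.28  10.26]
```

```bash
python3 -m jog "[[[-2,0.6,0],0,0],[[-3,1,0],0,0],[[-3.5,1,0],0,0],[[-3.5,1,0],0,0],[[-3.5,1,0],0,0],[[-3.5,1,0],0,0],[[-3.5,1,0],0,0],[[-3.5,1,0],0,0]]"
python3 -m jog "[[[-3.5,0.7,0],0,0],[[-2.5,0,1],0,0],[[-1.5,0,1],0,0],[[0,0,1],0,0],[[0,0,1],0,0],[[0,0,0],0,0],[[0,0,0],0,0]]"
python3 sil.py; python3 go.py 38 .0456 .0834 0
```

```text
t: 22.9
tcp_pos: [0.5412, -0.2157, 0.2618]
tcp_rot: [0.757, 0.653, 0.0, 0.0]
ft_force: [1.2, 0.0, -4.0]
grip_width: 0.143
grip_force: 63.6
t: 23.6
tcp_pos: [0.5376, -0.2871, 0.2219]
tcp_rot: [0.756, 0.655, 0.0, -0.0]
ft_force: [0.4, 0.1, -3.3]
grip_width: 0.142
grip_force: 63.6
(np.float64(37.0), array([0.0471, 0.0832]), np.float64(0.044)) [ 0.5376 -0.2871  0.2219] 23.6
low/high end in bed mm [[43.9, 0.4, 53.9], [197.7, 0.7, 98.0]] yaw err 0.003057036531626034
(45, 0, 50) tool cm [-0.24 -0.05  0.32]
(24, 0, 8) tool cm [ 0.13 -0.05  5.  ]
(24, 0, 2) tool cm [-0.09 -0.05  5.56]
(4, 0, 2) tool cm [ 1.76 -0.04  6.3 ]
```

```bash
python3 -m jog "[[[0.1,0,1],0,0],[[0,0,1.3],0,0],[[0,0,1.2],0,0],[[0,0,0.8],0,0],[[0,0,0.4],0,0],[[0,0,0],0,0],[[0,0,0],0,0]]"
python3 sil.py; python3 go.py 38 .0456 .0834 0
python3 - <<'E'
from h import *
cv2.imwrite("pics/k.png",np.hstack([crop("side",300,120,110,110,5),crop("top",370,210,50,110,5)]))
E
```

```text
t: 24.35
tcp_pos: [0.5374, -0.2883, 0.1751]
tcp_rot: [0.757, 0.654, 0.0, 0.0]
ft_force: [0.2, -0.0, -3.7]
grip_width: 0.152
grip_force: 63.6
(np.float64(36.4), array([0.0459, 0.084 ]), np.float64(0.027)) [ 0.5374 -0.2883  0.1751] 24.35
low/high end in bed mm [[27.0, 0.5, 9.9], [180.8, 0.5, 54.1]] yaw err 0.000629540747105306
(45, 0, 50) tool cm [-0.17 -0.04 -4.39]
(24, 0, 8) tool cm [ 0.21 -0.05  0.29]
(24, 0, 2) tool cm [-0.02 -0.05  0.85]
(4, 0, 2) tool cm [ 1.84 -0.05  1.6 ]
```

View pics/k.png

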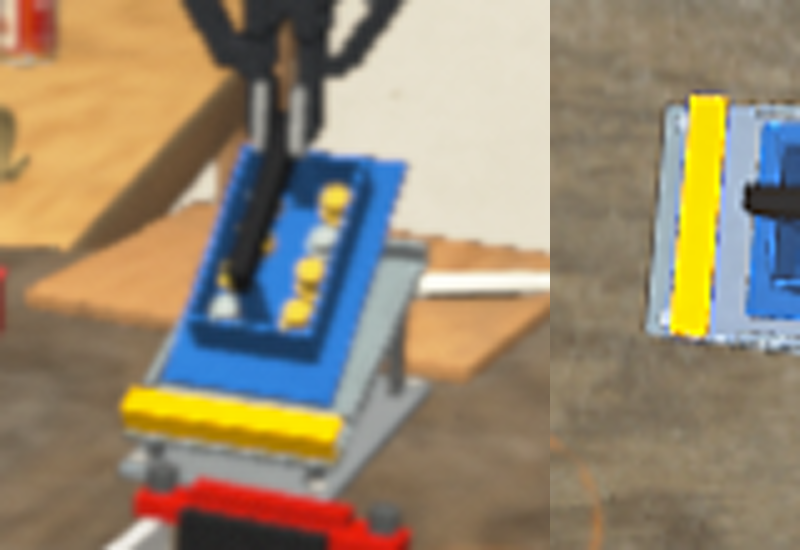

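Picture: the tote is raised behind the lip with its low edge at (768,122)-(748,315) in the top crop, 14 mm up-slope of the lip's free edge at (728,100)-(708,335), centred and parallel. Now I lower until I feel the bed.

```bash
python3 -m jog "[[[0,0,0.3],0,0],[[0,0,0.2],0,0],[[0,0,0],0,0]]"
python3 -m jog "[[[0,0,0.15],0,0],[[0,0,0],0,0]]"
python3 -m jog "[[[0,0,0.15],0,0],[[0,0,0],0,0]]"
```

```text
t: 24.8
tcp_pos: [0.5373, -0.2881, 0.1699]
tcp_rot: [0.757, 0.654, 0.0, 0.0]
ft_force: [-0.7, 0.6, -4.2]
grip_width: 0.145
grip_force: 63.7
t: 25.0
tcp_pos: [0.5376, -0.2885, 0.1694]
tcp_rot: [0.757, 0.654, 0.0, 0.001]
ft_force: [-0.4, -0.9, 3.8]
grip_width: 0.145
grip_force: 64.4
t: 25.2
tcp_pos: [0.5378, -0.2892, 0.169]
tcp_rot: [0.757, 0.653, -0.0, 0.001]
ft_force: [-1.6, -0.4, 8.3]
grip_width: 0.143
grip_force: 65.2
```

```bash
python3 -m jog "[[[0,0,-0.35],0,0],[[0.28,0,0.11],0,0],[[0.28,0,0.11],0,0],[[0.28,0,0.11],0,0],[[0.28,0,0.11],0,0],[[0,0,0],0,0],[[0,0,0],0,0]]"
python3 -m jog "[[[0.28,0,0.11],0,0],[[0.28,0,0.11],0,0],[[0,0,0],0,0]]"; python3 go.py 37.5 .0456 .0834 0|head -1
```

```text
t: 25.9
tcp_pos: [0.5386, -0.2766, 0.1653]
tcp_rot: [0.757, 0.654, -0.0, -0.001]
ft_force: [0.2, 0.4, -3.3]
grip_width: 0.141
grip_force: 63.6
t: 26.2
tcp_pos: [0.5396, -0.2708, 0.1633]
tcp_rot: [0.757, 0.654, 0.0, -0.0]
ft_force: [-0.3, -0.1, -3.7]
grip_width: 0.141
grip_force: 63.6
low/high end in bed mm [[5.0, -0.3, 6.4], [159.2, -0.1, 49.0]] yaw err 0.0014151424981276861
```

```bash
python3 -m jog "[[[0.14,0,0.06],0,0],[[0.14,0,0.06],0,0],[[0,0,0],0,0]]";python3 -m jog "[[[0.1,0,0.04],0,0],[[0.1,0,0.04],0,0],[[0,0,0],0,0]]"; python3 go.py 37.5 .0456 .0834 0|head -1; python3 sil.py
```

```text
t: 26.5
tcp_pos: [0.54, -0.2685, 0.1624]
tcp_rot: [0.757, 0.654, 0.0, -0.0]
ft_force: [-0.1, -0.5, -3.9]
grip_width: 0.146
grip_force: 63.6
t: 26.8
tcp_pos: [0.5403, -0.2666, 0.1616]
tcp_rot: [0.757, 0.654, 0.0, -0.0]
ft_force: [0.2, -0.2, -4.5]
grip_width: 0.142
grip_force: 63.6
low/high end in bed mm [[0.5, -0.1, 6.3], [154.7, 0.0, 49.1]] yaw err 0.0008644847060141903
(np.float64(22.5), array([0.0138, 0.0947]), np.float64(0.1)) [ 0.5403 -0.2666  0.1616] 26.8
```

```bash
python3 -m jog "[[[0.1,0,0.04],0,0],[[0,0,0],0,0]]";python3 -m jog "[[[0.1,0,0.04],0,0],[[0,0,0],0,0]]";python3 -m jog "[[[0.1,0,0.04],0,0],[[0,0,0],0,0]]"
```

```text
t: 27.05
tcp_pos: [0.5405, -0.2657, 0.1612]
tcp_rot: [0.757, 0.654, -0.0, -0.0]
ft_force: [-0.2, 0.1, -3.5]
grip_width: 0.146
grip_force: 63.6
t: 27.25
tcp_pos: [0.5406, -0.2647, 0.1608]
tcp_rot: [0.757, 0.654, -0.0, -0.0]
ft_force: [0.8, 0.5, -3.8]
grip_width: 0.144
grip_force: 63.6
t: 27.45
tcp_pos: [0.5408, -0.264, 0.1607]
tcp_rot: [0.757, 0.654, -0.0, 0.0]
ft_force: [-0.8, -1.2, -3.2]
grip_width: 0.143
grip_force: 63.7
```

```bash
python3 -m jog "[[[0.1,0,0.04],0,0],[[0,0,0],0,0]]";python3 -m jog "[[[0,0,0.1],0,0],[[0,0,0],0,0]]"
```

```text
t: 27.65
tcp_pos: [0.541, -0.2636, 0.1607]
tcp_rot: [0.757, 0.654, -0.0, 0.001]
ft_force: [-0.9, -2.4, -0.5]
grip_width: 0.147
grip_force: 64.1
t: 27.85
tcp_pos: [0.5412, -0.264, 0.1603]
tcp_rot: [0.757, 0.653, -0.0, 0.001]
ft_force: [-2.1, -3.3, 4.7]
grip_width: 0.145
grip_force: 64.8
```

Contact with both bed and low wall is felt, so the edge is tucked. I lower the high end along an arc about the tucked edge, watching the force.

```bash
python3 -m jog "[[[-0.33,0,0.12],0,0],[[-0.33,0,0.12],0,0],[[0,0,0],0,0]]";python3 -m jog "[[[-0.35,0,0.15],0,0],[[-0.35,0,0.15],0,0],[[0,0,0],0,0]]"; python3 sil.py
```

```text
t: 28.15
tcp_pos: [0.5409, -0.2694, 0.1584]
tcp_rot: [0.757, 0.654, 0.001, 0.001]
ft_force: [-2.1, -0.9, 8.8]
grip_width: 0.145
grip_force: 65.3
t: 28.45
tcp_pos: [0.54, -0.2769, 0.1554]
tcp_rot: [0.757, 0.653, 0.001, 0.001]
ft_force: [-1.3, -0.9, 8.5]
grip_width: 0.144
grip_force: 65.7
(np.float64(16.6), array([0.0053, 0.0995]), np.float64(0.11)) [ 0.54   -0.2769  0.1554] 28.45
```

```bash
cat > ang.py <<'E'
from go import *
im=cv2.resize(capture("side")[Y0:Y0+190,X0:X0+190],None,fx=S,fy=S,interpolation=cv2.INTER_CUBIC); m=mask(im)
ys,xs=np.nonzero(m); c=np.c_[xs,ys]/S+[X0,Y0]; c=c[(xs-ys).argmax()]
o=BED[:3]+[0,0,.0025]; 
def f(p):
    T=RB*Ro.from_euler('y',-p[0]); return proj("side",o+RB.apply([p[1],0,0])+T.apply([.16,-.048,.006]))[0]-c
s=least_squares(f,[.1,.002]); print("rel tilt deg",np.degrees(s.x[0]),"low end x mm",s.x[1]*1e3,c, read_state()["tcp_pos"].round(4))
E
python3 ang.py
python3 -m jog "[[[-0.35,0,0.17],0,0],[[-0.35,0,0.17],0,0],[[0,0,0],0,0]]"; python3 ang.py
```

```text
rel tilt deg 16.890328311316555 low end x mm -16.273412849584947 [377.25 162.75] [ 0.5401 -0.2766  0.1555]
t: 28.85
tcp_pos: [0.5391, -0.284, 0.1521]
tcp_rot: [0.757, 0.653, 0.001, 0.001]
ft_force: [-0.6, -1.7, 8.3]
grip_width: 0.142
grip_force: 66.1
rel tilt deg 12.115499879818955 low end x mm -15.512748730706095 [378.  165.5] [ 0.5391 -0.2838  0.1522]
```

```bash
python3 -m jog "[[[-0.33,0,0.19],0,0],[[-0.33,0,0.19],0,0],[[0,0,0],0,0]]"; python3 ang.py;python3 -m jog "[[[-0.2,0,0.13],0,0],[[-0.2,0,0.13],0,0],[[0,0,0],0,0]]"; python3 ang.py
```

```text
t: 29.2
tcp_pos: [0.538, -0.2911, 0.1483]
tcp_rot: [0.757, 0.653, 0.001, 0.002]
ft_force: [-0.7, -3.1, 8.1]
grip_width: 0.144
grip_force: 66.3
rel tilt deg 7.624580837350242 low end x mm -10.969355418847497 [379.  167.5] [ 0.5381 -0.2909  0.1484]
t: 29.55
tcp_pos: [0.5376, -0.295, 0.146]
tcp_rot: [0.757, 0.653, 0.001, 0.002]
ft_force: [-0.5, -3.4, 8.9]
grip_width: 0.147
grip_force: 66.6
rel tilt deg 6.5193268965453965 low end x mm -12.024053320096547 [379.  168.5] [ 0.5376 -0.2949  0.146 ]
```

```bash
python3 -m jog "[[[-0.2,0,0.14],0,0],[[0,0,0],0,0]]";python3 -m jog "[[[-0.2,0,0.14],0,0],[[0,0,0],0,0]]"; python3 -m jog "[[[-0.15,0,0.12],0,0],[[0,0,0],0,0]]"; python3 ang.py
```

```text
t: 29.8
tcp_pos: [0.5372, -0.2972, 0.1446]
tcp_rot: [0.757, 0.653, 0.0, 0.002]
ft_force: [-1.9, -3.3, 8.9]
grip_width: 0.142
grip_force: 66.7
t: 30.0
tcp_pos: [0.537, -0.2993, 0.1433]
tcp_rot: [0.757, 0.653, 0.0, 0.002]
ft_force: [-1.0, -3.0, 9.2]
grip_width: 0.145
grip_force: 66.8
t: 30.2
tcp_pos: [0.5368, -0.3008, 0.1422]
tcp_rot: [0.757, 0.653, 0.0, 0.002]
ft_force: [-2.3, -2.7, 9.4]
grip_width: 0.146
grip_force: 66.9
rel tilt deg 3.1387281647467087 low end x mm -7.720361698919759 [379.75 170.  ] [ 0.5369 -0.3007  0.1423]
```

```bash
python3 -m jog "[[[-0.15,0,0.12],0,0],[[0,0,0],0,0]]";python3 -m jog "[[[-0.15,0,0.12],0,0],[[0,0,0],0,0]]"; python3 -m jog "[[[-0.1,0,0.1],0,0],[[0,0,0],0,0]]"; python3 ang.py; python3 -c "
from ang import *
for a,x in((0,.002),(0,.004),(.035,.002)): print(f([a,x])+c)"|tail -3
```

```text
t: 30.45
tcp_pos: [0.5366, -0.3025, 0.141]
tcp_rot: [0.757, 0.653, 0.0, 0.002]
ft_force: [-1.4, -3.7, 8.8]
grip_width: 0.142
grip_force: 66.9
t: 30.65
tcp_pos: [0.5363, -0.3043, 0.1398]
tcp_rot: [0.757, 0.653, 0.0, 0.003]
ft_force: [-1.0, -4.4, 8.8]
grip_width: 0.147
grip_force: 66.9
t: 30.85
tcp_pos: [0.5362, -0.3053, 0.139]
tcp_rot: [0.757, 0.653, 0.0, 0.003]
ft_force: [-2.0, -3.5, 9.9]
grip_width: 0.142
grip_force: 67.2
rel tilt deg 3.2065135849884663 low end x mm -14.84228988795619 [379.  171.5] [ 0.5362 -0.3053  0.1391]
[380.97731243 170.26034976]
[381.18281567 169.83015172]
[380.84362546 168.74144679]
```

```bash
python3 -m jog "[[[-0.05,0,0.1],0,0],[[0,0,0],0,0]]";python3 -m jog "[[[-0.05,0,0.1],0,0],[[0,0,0],0,0]]"; python3 ang.py
```

```text
t: 31.15
tcp_pos: [0.5361, -0.3062, 0.1384]
tcp_rot: [0.757, 0.653, -0.0, 0.003]
ft_force: [-2.0, -5.2, 10.0]
grip_width: 0.144
grip_force: 67.3
t: 31.35
tcp_pos: [0.5361, -0.3062, 0.1383]
tcp_rot: [0.757, 0.653, -0.0, 0.003]
ft_force: [-4.6, -3.0, 16.5]
grip_width: 0.141
grip_force: 68.0
rel tilt deg 2.3546261321710547 low end x mm -13.094469041687068 [379.25 171.75] [ 0.5361 -0.3062  0.1383]
```

The height stopped changing and the force rose: the tote is flush. I ease the preload, open, and rise.

```bash
python3 -m jog "[[[0,0,-0.1],0,0],[[0,0,0],0,0],[[0,0,0],0,0.3],[[0,0,0],0,0.5],[[0,0,0],0,0.5],[[0,0,-0.5],0,0.6],[[0,0,-1.5],0,0.6],[[0,0,-2],0,0.6]]" 
python3 -m jog "[[[0,0,-3],0,0.6],[[0,0,-4],0,0.6],[[0,0,-4],0,0.6],[[3,0,-4],0,0.6],[[5,0,0],0,0.6],[[5,0,0],0,0.6],[[5,0,0],0,0.6],[[5,0,0],0,0.6]]" 
python3 -m jog "[[[5,0,0],0,0.6],[[5,0,0],0,0.6],[[5,0,0],0,0.6],[[4,0,0],0,0.6],[[2,0,0],0,0.6],[[0,0,0],0,0.6]]" 
cat > final.py <<'E'
from go import *
t=capture("top"); hsv=cv2.cvtColor(t,cv2.COLOR_RGB2HSV)
m=cv2.inRange(hsv,(103,150,50),(120,255,255)); m[:, :370]=0
n,l,s,_=cv2.connectedComponentsWithStats(m);k=1+s[1:,4].argmax();print("top blue box",s[k])
c=cv2.convexHull(np.argwhere(l==k)[:,::-1].astype(np.int32)); a=cv2.minAreaRect(c); print("rect",a)
o=BED[:3]+[0,0,.0025]
for xo in(80,83,86):
    q=proj("top",o+RB.apply(np.array([[xo+sx*80,sy*48,6] for sx in(-1,1) for sy in(-1,1)])/1e3)); print(xo,q.round(1).tolist())
im=cv2.resize(capture("side")[Y0:Y0+190,X0:X0+190],None,fx=S,fy=S,interpolation=cv2.INTER_CUBIC);m=mask(im)
ys,xs=np.nonzero(m);print("side hull",[( (np.c_[xs,ys]/S+[X0,Y0])[i]).tolist() for i in (xs.argmax(),(xs-ys).argmax(),ys.argmin())])
print(proj("side",o+RB.apply(np.array([[163,-48,6],[163,48,6]])/1e3)))
E
python3 final.py
```

```text
t: 32.2
tcp_pos: [0.5344, -0.3037, 0.1759]
tcp_rot: [0.757, 0.654, -0.0, -0.001]
ft_force: [0.2, 0.1, -0.1]
grip_width: 0.602
grip_force: 0.0
t: 33.0
tcp_pos: [0.5684, -0.0743, 0.3272]
tcp_rot: [0.757, 0.654, 0.0, 0.001]
ft_force: [0.5, 0.4, 0.3]
grip_width: 0.596
grip_force: 0.0
t: 33.6
tcp_pos: [0.5979, 0.1364, 0.3267]
tcp_rot: [0.754, 0.657, 0.001, -0.001]
ft_force: [-0.2, -0.1, 1.2]
grip_width: 0.596
grip_force: 0.0
top blue box [ 402  234   67   46 1582]
rect ((435.7131652832031, 256.1557312011719), (65.18573760986328, 40.01679992675781), 5.194429397583008)
80 [[396.6, 272.1], [400.3, 233.8], [466.5, 280.0], [469.3, 239.4]]
83 [[397.8, 272.2], [401.6, 233.9], [467.9, 280.1], [470.7, 239.5]]
86 [[399.1, 272.4], [402.8, 234.0], [469.3, 280.3], [472.1, 239.6]]
side hull [[379.5, 172.0], [379.25, 171.75], [359.25, 162.25]]
[[381.08010716 170.04515935]
 [348.58753599 166.1010179 ]]
```

```bash
python3 -c "
from bench import *
print(finish_job())"
```

```text
the job is handed in; nothing more can be done
None
```

Job handed in at about 34 s: the tote was pressed against the stop at about 11 N for over half a second, lifted off, tucked under the lip and lowered. Final camera checks put it flush on the bed to within about 2 mm, with the gripper clear; on the way I set it back on the rollers once to regrip and shook it gently in the air to tilt it, since the tool itself cannot tilt.

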